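# Put the bench gearhead into gear

## Task

Put the gearhead on the bench into gear with its wide mushroom-shaped selector knob: turn the spindle by the bar on top until a slot of its toothed ring stands under that knob's pin, then push the knob fully down so that the pin drops into the slot. Leave the small ball knob up, and let go of everything.

Things in the scene. Friction and masses are not known exactly. Their poses are not given: they have to be found in the camera images.
- bar_grip (a point): Grip point of the spindle's dark steel bar, on the upright spindle axis in the middle of the gearhead (a fixed cast housing, 210 x 290 mm). The bar is 66 mm long, 16 thick, 40 high; its top is 16 above this point, its underside 24 below, on a 26 mm round neck. Own x: along the bar; z: up. It turns the ring below: outer radius 100, four wide jaws with tops 57 below this point, four open slots between.
- spindle (a joint): Angle of spindle, bar and ring, rad, growing anticlockwise from above. Turns either way without end; light friction (0.15 N m), stays where left. Slots, about 44 mm wide at radius 85, lie in line with the bar and square to it. At 0 and every quarter turn (1.571) a slot is under each knob's pin, good to 10 degrees either way. Else the pin meets a jaw's flat top after 5 mm. Starts 20 to 45 degrees off.
- wide_knob_top (a point): Centre of the top of the black mushroom-shaped selector knob, 38 mm in diameter, 17 thick, on an upright 16 mm steel pin held in a brass bush on a bracket over the ring, 85 from the spindle axis. It stands 37 above bar_grip when up (so about 21 above the bar's top), 12 above it when fully down. z: up.
- wide_knob (a joint): How far the mushroom knob is pushed down, m: 0 up, 0.025 fully down against its stop. Friction of 4 N holds it where it is left; no spring. About 5 N moves it slowly.
- ball_knob (a joint): How far the other selector, a black 22 mm ball knob on a like pin, is pushed down, m: 0 up. It stands on the opposite side of the spindle, 85 from the axis, with its top at the same height; which knob is on which side varies.

How it is judged:
At the end, for the whole second after the job is handed in: The mushroom knob is at least 19 mm down (of 25), its pin in a slot, and the ball knob is still up (less than 4 mm down) (value of joint wide_knob above 0.019 m and value of joint ball_knob below 0.004 m); the robot touches nothing.
It fails at once if the ball knob is pushed down 4 mm or more (value of joint ball_knob above 0.004 m).
It also fails if it takes over 38 s, if anything falls off the work surface, if the arm or the gripper's body presses on something with over 40 N, if the wrist force passes 120 N, or if a joint passes its speed limit or range.

## Robot

A 6-joint arm with a two-finger parallel gripper is mounted at the origin on the work surface. World frame = base frame: x ahead of the robot, y to its left, z up, the work surface at z = 0. Lengths are in m, angles in rad, forces in N, time in s.
With the tool pointing down it reaches from about 0.35 to 0.85 m from the base axis. Payload 8.1 kg.
Tool frame: the origin (TCP) lies on the centre line of the jaws, within the pads' length; the fingertips stand robot.tips_ahead ahead of it and the grasp point (between the pads) lies 8 mm behind it (robot.tips_ahead is the distance from the TCP to the fingertips, in m); z points along the fingers, y is the direction in which the jaws open and shut (so a half turn about z gives the same grasp; the last joint's range is limited). The gripper opens to 93 mm and grips with 3 to 60 N. Pads are 15 mm wide; open, the fingers measure 128 mm over their backs; the gripper's body (75 mm by 188 mm) begins 65 mm behind the grasp point.
Start: joints at [-1.319, 0.13, 1.488, -0, 1.523, -0.085], TCP at [0.198, -0.566, 0.206] pointing down, gripper open.
Joint ranges: [-2.96, 2.96], [-0.89, 2.26], [0.02, 2.5], [-1.34, 4.48], [0, 2.73], [-2.66, 2.66]. Speed limits (rad/s): [2.39, 2.39, 2.79, 3.14, 3.14, 3.14].

## Interface

Orientations are given as a rotation vector (axis times angle).
In Python, from plant import monitor, eyes, job, robot gives the robot as it stands.
- The arm moves only by the tool servo_tool, never from a script. Its argument "plan" is a list that holds one entry, the list of rows, each a list of 7 numbers: the closure, from -1 (fully open) to 1 (shut), so that 0 is half open, then the shift along the world's x, y, z in mm, then the turn, a rotation vector about the world's x, y, z in rad. In form: [[[hand, dx, dy, dz, ax, ay, az], ...]]. A call has 1 to 12 rows; each row shifts and turns the commanded pose from where the row before left it; what a row does not reach is not made up. A row lasts 1/10 s, in which the tool goes at most 50 mm and 8.59 degrees, less where a joint would pass 70% of its speed; a pose out of reach is approached as far as the arm can. A call with a gripper value outside its range is refused whole. The fingers move at their own pace and stop on an object; "force" is the grip in N (left out, the last holds). Time passes only in rows, so rows that do not move let the fingers close. It gives the time, the measured TCP pose, the force and the opening at its end, in the units of the state.
- monitor.read_state(): the state, without advancing time (a new reading comes with each control period).
- eyes.read_camera(name): name is "side" or "top"; returns the picture (400x640x3 uint8, red, green, blue); there is no depth.
- eyes.camera_info(name): a dict with "mtx" (3x3 intrinsics, pixels), "D" ([k1, k2, p1, p2, k3] as OpenCV has them; the pictures are not rectified), "R" (3x3) and "t" (3): a world point X has camera coordinates R X + t. Camera axes: x right, y down, z forward; pixel columns grow to the right and rows downward; lengths in m; the calibration is good to about 2 mm. A picture is of the moment at which its call begins. camera_info takes no time and is no camera call.
- job.close_job(): hands the job in, once; it reports no verdict.
The state is a dict: "t": time; "q": joint angles; "dq": joint speeds; "joint_torque": joint torques, N m; "tool_pos": TCP position; "orientation": TCP orientation; "force": force on the tool from outside, world axes, zero at the start; "wrist_torque": the same for the moment, N m; "opening": finger opening in m.
Only numpy, scipy, OpenCV 4.12 (cv2) and the standard library are available. Lean on these libraries where they do the work, as an engineer would, in place of code of your own. Each camera call takes 0.05 s, during which the arm holds its last target. There are 200 camera calls.

## Working session

There is one attempt and no reset: what is moved stays moved. The work goes in short steps, Python scripts to look and compute and a tool call to move; the robot and the scene stay as the last step left them, time stands still between calls to the robot, and variables do not carry over. Pictures are saved under pics/ and viewed, about 8 in all and at most 12, crops included, and the job is handed in when it is done.

Besides the shell and the picture viewer there is one more tool, called after "Request:" in YAML: its name, and indented under it one key for each argument. servo_tool: Moves the arm, as the interface text tells. Its arguments: {"type":"object","properties":{"plan":{"type":"array"},"force":{"type":"number"}},"required":["plan"]}

```bash
mkdir -p pics; python3 - <<'E'
from plant import monitor, eyes, job, robot
import cv2,numpy as np
s=monitor.read_state()
print(s['t'],s['tool_pos'],s['orientation'],s['opening'],robot.tips_ahead)
for n in('top','side'):
    cv2.imwrite(f'pics/{n}0.png',eyes.read_camera(n)[:,:,::-1])
    c=eyes.camera_info(n);R=np.array(c['R']);print(n,c['mtx'],c['D'],(-R.T@np.array(c['t'])).round(3),R.round(2).tolist())
E
```

```text
0.0 [ 0.19816675 -0.56572413  0.20489984] [-3.09539738e+00 -5.26304512e-01  2.20406455e-04] 0.09280120440269149 0.011
top [[402.49407848   0.         316.38930074]
 [  0.         402.49407848 200.58613924]
 [  0.           0.           1.        ]] [-0.00053995  0.          0.          0.          0.        ] [0.48  0.048 0.813] [[-0.03, -1.0, 0.01], [-0.99, 0.03, -0.12], [0.12, -0.01, -0.99]]
side [[476.66377933   0.         317.8662613 ]
 [  0.         476.66377933 196.80847283]
 [  0.           0.           1.        ]] [-0.09482404  0.          0.          0.          0.        ] [0.38  0.634 0.575] [[-0.96, -0.27, -0.01], [-0.14, 0.52, -0.85], [0.24, -0.81, -0.53]]
```

View pics/top0.png

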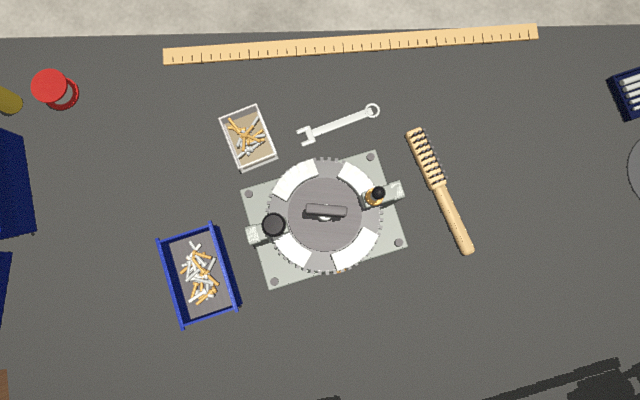

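View pics/side0.png

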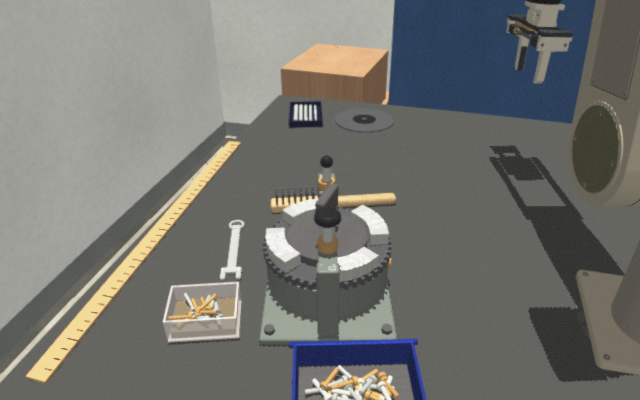

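The top view shows the mushroom knob near (274,224), the ball near (378,193) and the bar near (325,211). The side view shows the mushroom near (327,214) and the ball near (327,161). Next I triangulate these and enlarge the top view.

```bash
cat > h.py <<'E'
import cv2,numpy as np
from plant import eyes
def ray(n,p):
    c=eyes.camera_info(n);R=np.array(c['R']);C=-R.T@np.array(c['t'])
    u=cv2.undistortPoints(np.array([[p]],float),np.array(c['mtx']),np.array(c['D'])).ravel()
    d=R.T@np.array([*u,1]);return C,d/np.linalg.norm(d)
def plane(n,p,z):
    C,d=ray(n,p);return C+d*(z-C[2])/d[2]
def tri(a,b):
    C,d=ray('top',a);E,e=ray('side',b)
    k=np.linalg.lstsq(np.c_[d,-e],E-C,rcond=None)[0]
    P,Q=C+k[0]*d,E+k[1]*e;return (P+Q)/2,np.linalg.norm(P-Q)
def pix(n,X):
    c=eyes.camera_info(n);R=np.array(c['R'])
    return cv2.projectPoints(np.array(X,float).reshape(1,3),cv2.Rodrigues(R)[0],np.array(c['t']),np.array(c['mtx']),np.array(c['D']))[0].ravel()
E
python3 - <<'E'
from h import *
print(tri((274,224),(327,214)),tri((378,192),(327,161)))
a=cv2.imread('pics/top0.png')[140:300,230:420];b=cv2.imread('pics/side0.png')[145:265,250:400]
A=cv2.resize(a,None,fx=4,fy=3.75*4/3.75,interpolation=cv2.INTER_CUBIC)
cv2.imwrite('pics/c1.png',A[:600]);cv2.imwrite('pics/c2.png',cv2.resize(b,None,fx=5,fy=5,interpolation=cv2.INTER_CUBIC))
E
```

```text
(array([0.52109827, 0.10472194, 0.20099804]), np.float64(5.094183121112871e-05)) (array([ 0.56541796, -0.05716027,  0.19549288]), np.float64(0.002456230590092452))
```

View pics/c1.png

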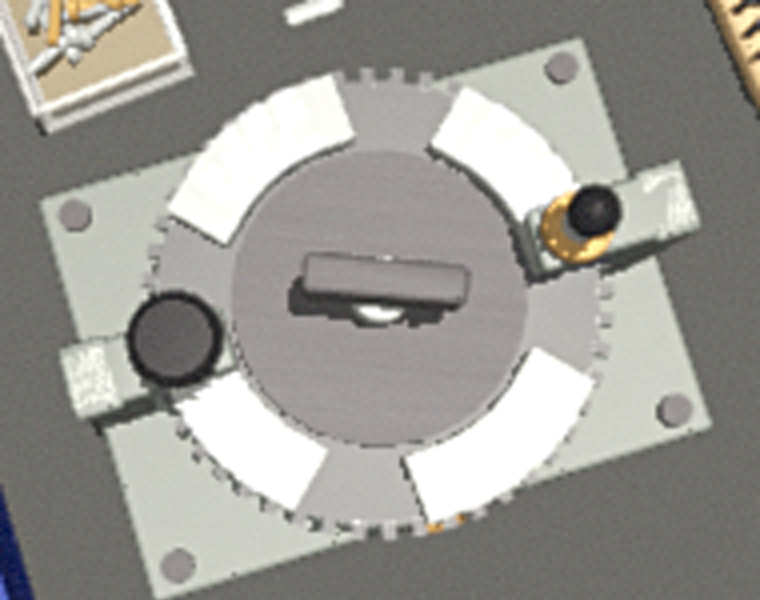

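View pics/c2.png

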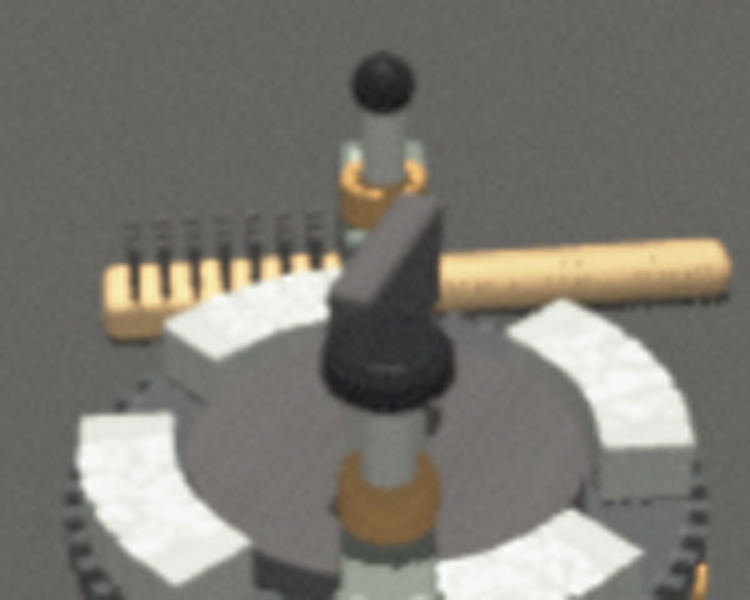

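```bash
python3 - <<'E'
from h import *
f=lambda x,y,z:plane('top',(x/4+230-.4,y/4+140-.4),z)
m=f(175,337,.205);b=f(594,209,.195);print(m,b,np.linalg.norm(m-b),(m+b)/2)
ang=lambda v:np.degrees(np.arctan2(v[1],v[0]))
print('knob line',ang(m-b))
c=[f(*p,.184) for p in((308,253),(468,266),(468,303),(303,288))];print(np.round(c,4),'bar',ang(c[0]-c[1]),ang(c[3]-c[2]),'len',np.linalg.norm(c[0]-c[1]))
# ring jaw inner corners at z=.111
j=[f(*p,.111) for p in((352,137),(225,242),(325,452),(237,372),(407,460),(537,350),(432,148),(525,222))]
ctr=np.mean(j,0);print('ring',ctr,[round(ang(p-ctr)) for p in j],[round(float(np.linalg.norm(p-ctr)),3) for p in j])
E
```

```text
[0.52105707 0.10532574 0.205     ] [ 0.56693196 -0.05718246  0.195     ] 0.16915502443445596 [0.54399452 0.02407164 0.2       ]
knob line 105.76398992648073
[[ 0.5541  0.0545  0.184 ]
 [ 0.5472 -0.0083  0.184 ]
 [ 0.5326 -0.0077  0.184 ]
 [ 0.5403  0.0568  0.184 ]] bar 83.73998308793256 83.18649017822938 len 0.06318488947841061
ring [0.54254854 0.02409879 0.111     ] [8, 69, 159, 116, -173, -110, -21, -64] [0.072, 0.072, 0.072, 0.071, 0.072, 0.072, 0.07, 0.072]
```

Request:
servo_tool:
  plan:
    - [[-1, 0, 0, 30, 0, 0, 0], [-1, 0, 0, 35, 0, 0, 0], [-1, 24, 42, 0, 0, 0, 0.112], [-1, 24, 42, 0, 0, 0, 0.112], [-1, 24, 42, 0, 0, 0, 0.112], [-1, 24, 42, 0, 0, 0, 0.112], [-1, 24, 42, 0, 0, 0, 0.112], [-1, 24, 42, 0, 0, 0, 0.112], [-1, 24, 42, 0, 0, 0, 0.112], [-1, 24, 42, 0, 0, 0, 0.112], [-1, 24, 42, 0, 0, 0, 0.112], [-1, 24, 42, 0, 0, 0, 0.112]]
  force: 30

```text
t: 1.3
tool_pos: [0.4387, -0.1443, 0.2707]
orientation: [-2.34, -2.096, 0.0]
force: [0.4, -0.5, 0.2]
opening: 0.0932
```

Request:
servo_tool:
  plan:
    - [[-1, 26, 42, 0, 0, 0, 0], [-1, 26, 42, 0, 0, 0, 0], [-1, 26, 42, 0, 0, 0, 0], [-1, 26, 42, 0, 0, 0, 0], [-1, 0, 0, 0, 0, 0, 0], [-1, 0, 0, 0, 0, 0, 0]]

```text
t: 1.9
tool_pos: [0.5421, 0.0227, 0.27]
orientation: [-2.341, -2.094, 0.003]
force: [0.0, -0.5, 0.4]
opening: 0.0931
```

Request:
servo_tool:
  plan:
    - [[-1, 1.5, 1.5, -30, 0, 0, 0], [-1, 0, 0, -30, 0, 0, 0], [-1, 0, 0, -25, 0, 0, 0], [-1, 0, 0, -20, 0, 0, 0], [-1, 0, 0, 0, 0, 0, 0], [-1, 0, 0, 0, 0, 0, 0]]

```text
t: 2.5
tool_pos: [0.5434, 0.022, 0.1664]
orientation: [-2.346, -2.089, 0.001]
force: [-0.1, 0.0, 0.0]
opening: 0.0929
```

```bash
python3 - <<'E'
from h import *
s=eyes.read_camera('side')[80:280,200:440,::-1];t=eyes.read_camera('top')[130:310,220:430,::-1]
cv2.imwrite('pics/d1.png',np.vstack([cv2.resize(s,(400,333)),cv2.resize(t,(400,343))])[:600] if 0 else np.hstack([cv2.resize(s,(400,333)),cv2.resize(t,(388,333))]))
E
```

```text
(no output)
```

View pics/d1.png

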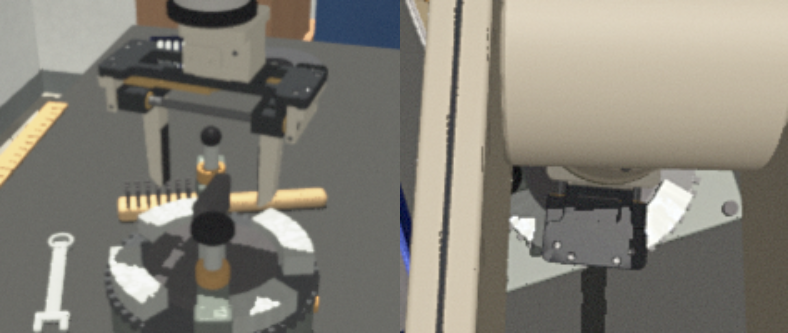

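The fingers straddle the bar, with one on each side at (160,165) and (268,185). The body is clear of both knobs. Next I close the gripper.

Request:
servo_tool:
  plan:
    - [[1, 0, 0, 0, 0, 0, 0], [1, 0, 0, 0, 0, 0, 0], [1, 0, 0, 0, 0, 0, 0], [1, 0, 0, 0, 0, 0, 0], [1, 0, 0, 0, 0, 0, 0], [1, 0, 0, 0, 0, 0, 0], [1, 0, 0, 0, 0, 0, 0], [1, 0, 0, 0, 0, 0, 0]]
  force: 30

```text
t: 3.4
tool_pos: [0.5438, 0.0232, 0.1659]
orientation: [-2.344, -2.091, 0.0]
force: [0.5, 0.4, 0.5]
opening: 0.0331
```

Request:
servo_tool:
  plan:
    - [[1, 0, 0, 0, 0, 0, 0], [1, 0, 0, 0, 0, 0, 0], [1, 0, 0, 0, 0, 0, 0], [1, 0, 0, 0, 0, 0, 0], [1, 0, 0, 0, 0, 0, 0]]

```text
t: 3.9
tool_pos: [0.5436, 0.0232, 0.1659]
orientation: [-2.344, -2.091, 0.0]
force: [-1.1, 0.0, 1.4]
opening: 0.0153
```

Request:
servo_tool:
  plan:
    - [[1, 0, 0, 0, 0, 0, 0.05], [1, 0, 0, 0, 0, 0, 0.05], [1, 0, 0, 0, 0, 0, 0.05], [1, 0, 0, 0, 0, 0, 0.05], [1, 0, 0, 0, 0, 0, 0.05], [1, 0, 0, 0, 0, 0, 0.05], [1, 0, 0, 0, 0, 0, 0.05], [1, 0, 0, 0, 0, 0, 0.037], [1, 0, 0, 0, 0, 0, 0], [1, 0, 0, 0, 0, 0, 0]]

```text
t: 4.9
tool_pos: [0.5437, 0.0232, 0.1659]
orientation: [-1.9, -2.502, 0.0]
force: [-1.9, -0.0, 0.5]
opening: 0.0154
```

Request:
servo_tool:
  plan:
    - [[-1, 0, 0, 0, 0, 0, 0], [-1, 0, 0, 0, 0, 0, 0], [-1, 0, 0, 0, 0, 0, 0], [-1, 0, 0, 0, 0, 0, 0], [-1, 0, 0, 0, 0, 0, 0], [-1, 0, 0, 0, 0, 0, 0], [-1, 0, 0, 25, 0, 0, 0], [-1, 0, 0, 35, 0, 0, 0], [-1, 0, 0, 40, 0, 0, 0]]

```text
t: 5.8
tool_pos: [0.5429, 0.0233, 0.2657]
orientation: [-1.897, -2.501, 0.002]
force: [0.4, -0.2, -0.2]
opening: 0.0827
```

Request:
servo_tool:
  plan:
    - [[1, -45, 0, 0, 0, 0, 0], [1, -45, 0, 0, 0, 0, 0], [1, -45, 0, 0, 0, 0, 0], [1, -45, 0, 0, 0, 0, 0], [1, 0, 0, 0, 0, 0, 0], [1, 0, 0, 0, 0, 0, 0], [1, 0, 0, 0, 0, 0, 0], [1, 0, 0, 0, 0, 0, 0], [1, 0, 0, 0, 0, 0, 0], [1, 0, 0, 0, 0, 0, 0], [1, 0, 0, 0, 0, 0, 0], [1, 0, 0, 0, 0, 0, 0]]

```text
t: 7.0
tool_pos: [0.3639, 0.0232, 0.2658]
orientation: [-1.898, -2.503, 0.0]
force: [0.1, -0.4, 0.9]
opening: 0.001
```

```bash
python3 - <<'E'
from h import *
s=eyes.read_camera('side')[80:280,200:440,::-1];t=eyes.read_camera('top')[140:300,230:420,::-1]
cv2.imwrite('pics/e1.png',np.hstack([cv2.resize(s,(400,333)),cv2.resize(t,(395,333),interpolation=cv2.INTER_CUBIC)]))
E
```

```text
(no output)
```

View pics/e1.png

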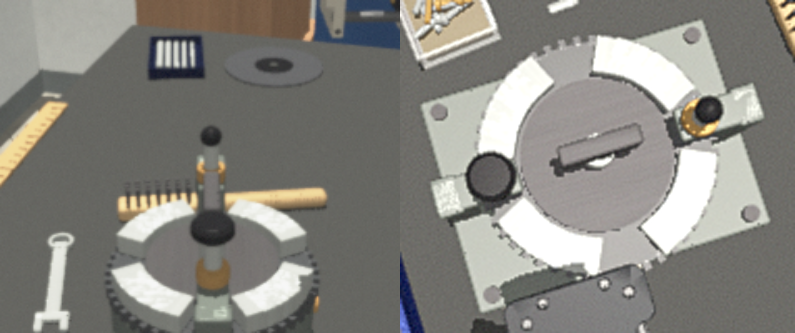

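The bar at (600,145) now lies on the line between the knobs. In the side view the slot sits under the mushroom's pin. Next I move over the mushroom knob with the jaws shut.

Request:
servo_tool:
  plan:
    - [[1, 39, 20, 0, 0, 0, 0], [1, 39, 20, 0, 0, 0, 0], [1, 39, 21, 0, 0, 0, 0], [1, 40, 21, 0, 0, 0, 0], [1, 0, 0, 0, 0, 0, 0], [1, 0, 0, -20, 0, 0, 0], [1, 0, 0, -15, 0, 0, 0], [1, 0, 0, -7, 0, 0, 0], [1, 0, 0, -4, 0, 0, 0], [1, 0, 0, -4, 0, 0, 0], [1, 0, 0, 0, 0, 0, 0]]

```text
t: 8.2
tool_pos: [0.5207, 0.1051, 0.2162]
orientation: [1.899, 2.503, 0.001]
force: [0.3, -0.3, 1.9]
opening: 0.0005
```

Request:
servo_tool:
  plan:
    - [[1, 0, 0, -3, 0, 0, 0], [1, 0, 0, -3, 0, 0, 0], [1, 0, 0, -3, 0, 0, 0], [1, 0, 0, 0, 0, 0, 0], [1, 0, 0, 0, 0, 0, 0]]

```text
t: 8.7
tool_pos: [0.5207, 0.1052, 0.2068]
orientation: [-1.898, -2.503, 0.0]
force: [0.3, 0.2, 0.5]
opening: 0.0005
```

Request:
servo_tool:
  plan:
    - [[1, 0, 0, -3, 0, 0, 0], [1, 0, 0, -3, 0, 0, 0], [1, 0, 0, -3, 0, 0, 0]]

```text
t: 9.0
tool_pos: [0.5208, 0.1052, 0.1976]
orientation: [-1.898, -2.503, 0.0]
force: [-0.5, 0.5, -0.9]
opening: 0.0002
```

Request:
servo_tool:
  plan:
    - [[1, 0, 0, -3, 0, 0, 0], [1, 0, 0, -2, 0, 0, 0]]

```text
t: 9.2
tool_pos: [0.5206, 0.1052, 0.1924]
orientation: [-1.898, -2.503, 0.001]
force: [1.3, 0.2, -0.4]
opening: 0.0003
```

```bash
python3 - <<'E'
from h import *
s=eyes.read_camera('side')[110:270,230:430,::-1]
cv2.imwrite('pics/f1.png',cv2.resize(s,None,fx=3,fy=3))
E
```

```text
(no output)
```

View pics/f1.png

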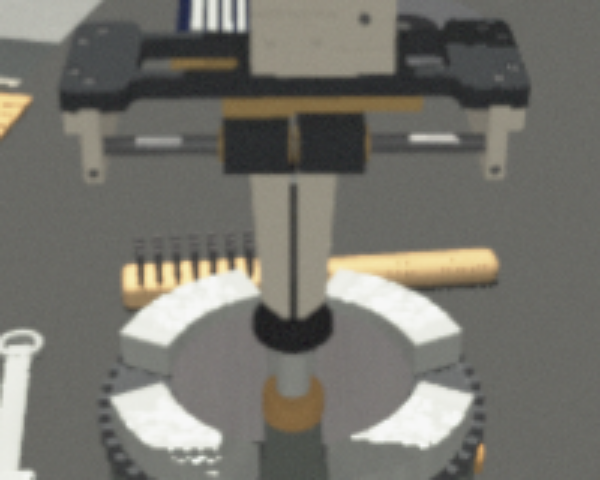

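```bash
python3 - <<'E'
from h import *
for z in(.205,.195,.1814,.175,.165):
  p=pix('side',(.5207,.1052,z));print(z,p,(p-[230,110])*3,(p-[250,145])*5)
print(eyes.camera_info('side')['t'])
E
```

```text
0.205 [327.20206722 211.84303802] [291.60620165 305.52911406] [386.01033609 334.21519011]
0.195 [327.21372581 217.7792161 ] [291.64117743 323.33764831] [386.06862905 363.89608052]
0.1814 [327.22885219 225.6985888 ] [291.68655658 347.09576639] [386.14426096 403.49294398]
0.175 [327.23568992 229.36517084] [291.70706976 358.09551252] [386.1784496  421.82585421]
0.165 [327.24602704 235.01856866] [291.73808112 375.05570599] [386.2301352  450.09284332]
[0.54505394 0.21050774 0.73169678]
```

```bash
python3 - <<'E'
from h import *
from plant import monitor
s=monitor.read_state();print(s['t'],s['tool_pos'],s['force'])
a=np.linspace(0,2*np.pi,73)
for z in(.175,.185,.195,.205):
  c=plane('top',(273.4,223.9),z)
  r=lambda dz:np.array([pix('side',c+[.019*np.cos(t),.019*np.sin(t),dz]) for t in a])
  T,B=r(0),r(-.017);top=np.array([pix('top',c+[.019*np.cos(t),.019*np.sin(t),0]) for t in a])
  cr=lambda p:(p-[230,110])*3
  print(z,c.round(4),'top face rows',cr(T)[:,1].min().round(),cr(T)[:,1].max().round(),'bottom',cr(B)[:,1].max().round(),'cols',cr(T)[:,0].min().round(),cr(T)[:,0].max().round(),'topcam w',np.ptp(top[:,0]).round(1))
g=cv2.cvtColor(cv2.imread('pics/e1.png'),cv2.COLOR_BGR2GRAY)
# e1 left: side[80:280,200:440] scaled 5/3 ; black knob mask
m=(g[190:260,170:250]<45).astype(np.uint8);n,l,st,ce=cv2.connectedComponentsWithStats(m);i=1+st[1:,4].argmax();x,y,w,h=st[i,:4]
f=lambda px,py:((px/5*3+200-230)*3,(py/(333/200)+80-110)*3)
print('knob box in crop coords',f(x+170,y+190),f(x+w+170,y+h+190))
a=cv2.imread('pics/c1.png',0)[280:400,110:240];ys,xs=np.where(a<75);print('topcam knob w px',np.ptp(xs)/4)
E
```

```text
9.25 [0.5205008  0.10516916 0.19217488] [0.16243444 0.27395952 0.24109815]
0.175 [0.523  0.1081 0.175 ] top face rows 338.0 385.0 bottom 414.0 cols 245.0 326.0 topcam w 24.0
0.185 [0.5223 0.1071 0.185 ] top face rows 320.0 367.0 bottom 396.0 cols 247.0 328.0 topcam w 24.4
0.195 [0.5217 0.1062 0.195 ] top face rows 301.0 348.0 bottom 378.0 cols 248.0 330.0 topcam w 24.8
0.205 [0.521  0.1053 0.205 ] top face rows 283.0 329.0 bottom 360.0 cols 250.0 332.0 topcam w 25.2
knob box in crop coords (np.float64(255.59999999999997), np.float64(315.4054054054054)) (np.float64(329.40000000000003), np.float64(349.63963963963965))
topcam knob w px 24.0
```

```bash
python3 - <<'E'
from h import *
for sx in(1,-1):
  X=np.array([.5434,.022,.155])+sx*.054*np.array([.9936,-.113,0]);p=pix('side',X);print('d1 crop',(p-[200,80])*[5/3,333/200])
im=eyes.read_camera('side')[:,:,::-1];cv2.imwrite('pics/g0.png',im)
t=eyes.read_camera('top')[150:300,220:420,::-1]
cv2.imwrite('pics/g1.png',np.hstack([cv2.resize(im[160:260,280:375],(475,500),interpolation=cv2.INTER_CUBIC),cv2.resize(t,(320,500))]))
E
```

```text
d1 crop [160.09948189 201.40255916]
d1 crop [265.23904762 223.95544675]
```

View pics/g1.png

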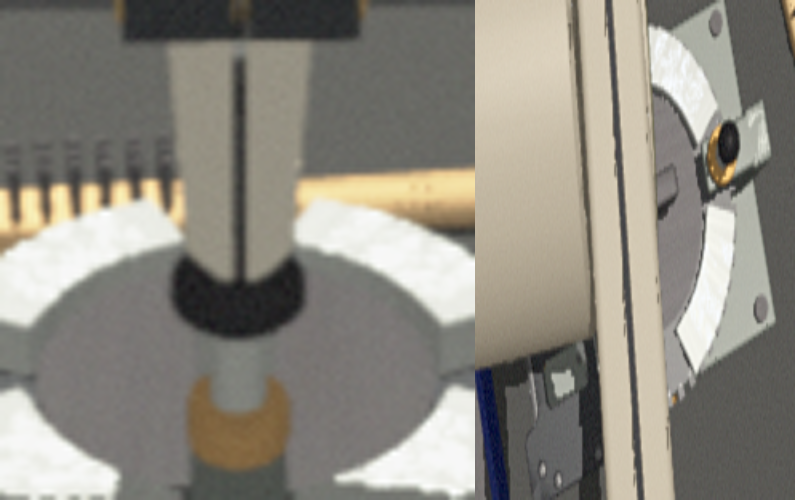

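Both pictures show the tips about 15 mm higher, relative to the scene, than my height estimate. The jaws are only now at the knob's top, and the knob hasn't moved. I carry on down and watch the force.

Request:
servo_tool:
  plan:
    - [[1, 0, 0, -2, 0, 0, 0], [1, 0, 0, -2, 0, 0, 0], [1, 0, 0, -2, 0, 0, 0]]

```text
t: 9.65
tool_pos: [0.5211, 0.1052, 0.1873]
orientation: [1.898, 2.503, 0.001]
force: [-0.3, -0.0, 2.1]
opening: 0.0007
```

Request:
servo_tool:
  plan:
    - [[1, 0, 0, -2, 0, 0, 0], [1, 0, 0, -2, 0, 0, 0], [1, 0, 0, -2, 0, 0, 0]]

```text
t: 9.95
tool_pos: [0.521, 0.1052, 0.1809]
orientation: [1.898, 2.503, 0.001]
force: [0.8, -0.3, 2.3]
opening: 0.0001
```

Request:
servo_tool:
  plan:
    - [[1, 0, 0, -2, 0, 0, 0], [1, 0, 0, -2, 0, 0, 0]]

```text
t: 10.15
tool_pos: [0.521, 0.1052, 0.1769]
orientation: [1.898, 2.503, 0.001]
force: [1.6, 0.4, 3.0]
opening: 0.0005
```

```bash
python3 - <<'E'
from h import *
from plant import monitor
im=eyes.read_camera('side')
for n,g in(('before',cv2.imread('pics/g0.png')[:,:,::-1]),('now',im)):
  col=g[195:262,326:330].mean((1,2)); print(n,[int(v) for v in col])
s=[monitor.read_state()['force'][2] for _ in range(3)];print(s)
E
```

```text
before [89, 90, 87, 88, 90, 88, 88, 88, 88, 88, 85, 86, 88, 91, 89, 90, 90, 88, 88, 89, 77, 49, 34, 34, 34, 36, 35, 37, 33, 35, 33, 32, 61, 109, 125, 126, 125, 127, 126, 126, 127, 127, 126, 127, 126, 127, 125, 111, 98, 93, 95, 97, 97, 102, 100, 99, 99, 99, 93, 82, 78, 79, 78, 76, 79, 77, 78]
now [93, 93, 92, 92, 93, 94, 94, 94, 94, 93, 92, 92, 91, 91, 91, 90, 90, 92, 90, 92, 89, 89, 91, 91, 89, 90, 89, 89, 90, 84, 61, 35, 32, 35, 36, 37, 35, 32, 32, 33, 42, 88, 117, 127, 125, 126, 124, 112, 99, 94, 96, 97, 98, 100, 100, 100, 98, 99, 93, 83, 79, 79, 77, 78, 77, 79, 77]
[np.float64(2.9298649282048), np.float64(2.9298649282048), np.float64(2.9298649282048)]
```

The knob's lower rim has gone from row 227 to 236. That is about 15 mm down, past the 5 mm jaw depth, so the pin is in a slot. I carry on to the stop.

Request:
servo_tool:
  plan:
    - [[1, 0, 0, -2, 0, 0, 0], [1, 0, 0, -2, 0, 0, 0], [1, 0, 0, -2, 0, 0, 0]]

```text
t: 10.5
tool_pos: [0.5209, 0.1052, 0.1708]
orientation: [1.898, 2.503, 0.0]
force: [1.9, -0.5, 1.8]
opening: 0.0003
```

Request:
servo_tool:
  plan:
    - [[1, 0, 0, -1.5, 0, 0, 0], [1, 0, 0, -1.5, 0, 0, 0]]

```text
t: 10.7
tool_pos: [0.5209, 0.1052, 0.1678]
orientation: [1.898, 2.503, 0.0]
force: [1.4, 1.2, 4.1]
opening: 0.0007
```

Request:
servo_tool:
  plan:
    - [[1, 0, 0, -1.5, 0, 0, 0], [1, 0, 0, 0, 0, 0, 0]]

```text
t: 10.9
tool_pos: [0.5209, 0.1052, 0.1666]
orientation: [1.898, 2.503, 0.0]
force: [0.6, 0.7, 2.8]
opening: 0.0006
```

Request:
servo_tool:
  plan:
    - [[1, 0, 0, -1, 0, 0, 0], [1, 0, 0, 0, 0, 0, 0]]

```text
t: 11.1
tool_pos: [0.521, 0.1052, 0.1665]
orientation: [1.898, 2.503, 0.001]
force: [-1.8, -0.8, 10.4]
opening: 0.0005
```

The force rose to 10 N and the tool stopped moving, so the knob is at its stop. Now I retract and check.

Request:
servo_tool:
  plan:
    - [[1, 0, 0, 10, 0, 0, 0], [1, 0, 0, 30, 0, 0, 0], [1, 0, 0, 40, 0, 0, 0], [1, 0, 0, 30, 0, 0, 0], [1, -40, 0, 0, 0, 0, 0], [1, -40, -10, 0, 0, 0, 0], [1, -40, -10, 0, 0, 0, 0], [1, -20, -10, 0, 0, 0, 0], [1, 0, 0, 0, 0, 0, 0], [1, 0, 0, 0, 0, 0, 0]]

```text
t: 12.1
tool_pos: [0.3808, 0.0752, 0.2756]
orientation: [1.899, 2.502, 0.001]
force: [0.6, -0.5, -0.2]
opening: 0.0001
```

```bash
python3 - <<'E'
from h import *
im=eyes.read_camera('side')[:,:,::-1]
print([int(v) for v in im[225:262,326:330].mean((1,2))])
cv2.imwrite('pics/z.png',np.hstack([cv2.resize(im[110:270,240:420],(396,352),interpolation=cv2.INTER_CUBIC),cv2.resize(eyes.read_camera('top')[140:300,230:420,::-1],(395,352),interpolation=cv2.INTER_CUBIC)]))
E
```

```text
[51, 50, 51, 50, 50, 51, 50, 55, 72, 60, 49, 48, 42, 34, 33, 36, 40, 72, 88, 90, 94, 92, 96, 96, 97, 96, 96, 96, 89, 79, 76, 81, 116, 147, 156, 155, 155]
```

View pics/z.png

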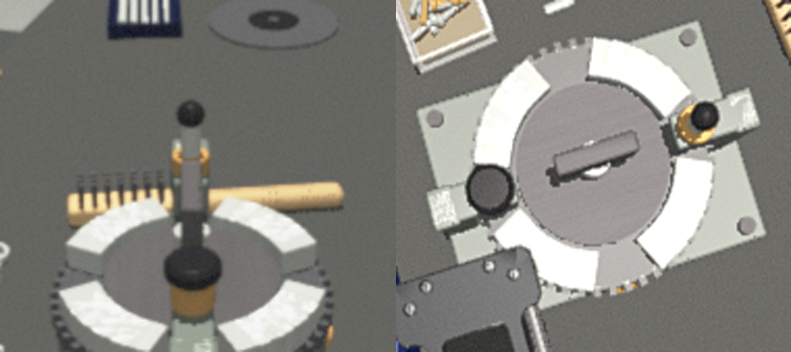

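The mushroom knob is down on its bush at (193,275), the ball at (190,113) is still up, and the gripper is clear. Handing in.

```bash
python3 -c "
from plant import job
print(job.close_job())"
```

```text
the job is handed in; nothing more can be done
None
```

The gearhead is in gear on the mushroom knob, and I handed the job in at about 12 s of the 38 s allowed. I gripped the bar, turned the spindle about +22° and let go. Then I pushed the mushroom knob down with the closed fingertips until it stopped, and backed off clear.

- **Mushroom knob:** its lower rim dropped about 15 px in the side view. The tool moved down about 25 mm after contact, to a stop at about 10 N. The last picture shows the knob resting on its bush, so the pin is in the slot.
- **Ball knob:** it looks unmoved in the last picture; I didn't measure it.
- **Gripper:** it is clear of everything, and the wrist force reads about zero.

**A check that disagreed:** the heights I first worked out from the cameras were about 15 mm too high compared with the robot's own readings. The side view confirmed the tips had only just reached the knob where I expected it to be nearly down. The bar was therefore gripped higher up than planned, but the grip held. I finished the push by watching the force and the pictures. I didn't find the cause of the offset.

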